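# Open the vacuum zones of a chip chuck in order

## Robot

A 6-joint arm with a two-finger parallel gripper is mounted at the origin on the work surface. World frame = base frame: x ahead of the robot, y to its left, z up, the work surface at z = 0. Lengths are in m, angles in rad, forces in N, time in s.
With the tool pointing down it reaches from about 0.25 to 0.85 m from the base axis. Payload 12.5 kg.
Tool frame: the origin (TCP) lies at the very end of the fingers, on their centre line; the grasp point (between the pads) lies 19 mm behind it; z points along the fingers, y is the line along which they close (so a half turn about z gives the same grasp; the last joint's range is limited). The gripper opens to 93 mm and grips with 3 to 60 N. Pads are 15 mm wide; open, the fingers measure 128 mm over their backs; the gripper's body (75 mm by 188 mm) begins 65 mm behind the grasp point.
Start: joints at [-1.247, 0.351, 1.652, -0, 1.139, -0.085], TCP at [0.219, -0.505, 0.219] pointing down, gripper open.
Joint ranges: [-2.75, 2.75], [-0.79, 2.1], [0.01, 2.65], [-1.57, 4.71], [0.07, 3.14], [-2.87, 2.87]. Speed limits (rad/s): [2.22, 2.22, 2.79, 3.14, 3.14, 3.14].

## Interface

Orientations are given as a unit quaternion [w, x, y, z].
In Python, from cell import observe, grab_frame, calibration, job_done, masks_of, pinpoint gives the robot as it stands.
- The arm moves only by the tool move_arm, never from a script. Its argument "moves" is a list of rows, each a list of 7 numbers: the shift along the world's x, y, z in m, then the turn, a rotation vector about the world's x, y, z in degrees, then the finger opening in m, from 0 to 0.093. In form: [[tx, ty, tz, ax, ay, az, gripper], ...]. A call has 1 to 20 rows; each row is the pose to reach, as a shift and turn from the pose commanded when the call began; what a row does not reach only later rows make up. A row lasts 1/12 s, in which the tool goes at most 41.7 mm and 7.16 degrees, less where a joint would pass 70% of its speed; a pose out of reach is approached as far as the arm can. A call with a gripper value outside its range is refused whole. The fingers move at their own pace and stop on an object; "squeeze" is the grip in N (left out, the last holds). Time passes only in rows, so rows that repeat a pose let the fingers close. It gives the time, the measured TCP pose, the force, the opening and the grip force at its end, in the units of the state.
- observe(): the state, without advancing time (a new reading comes with each control period).
- grab_frame(name): name is "side" or "top" or "wrist"; returns (picture, depth): 480x640x3 uint8, blue, green, red; 480x640 float32, m along the optical axis (not along the pixel's ray), 0 where there is no reading.
- calibration(name): a dict with "fx", "fy", "cx", "cy" (pixels), "eye" and "attitude" of the camera in the world. Camera axes: x right, y down, z forward; pixel columns grow to the right and rows downward; lengths in m; the calibration is good to about 2 mm. A picture is of the moment at which its call begins: read the wrist's pose just before it. calibration takes no time and is no camera call; for the wrist camera it gives the pose at the moment of the call.
- job_done(): hands the job in; it is judged then, once.
Trained networks look in the newest picture that a camera, given by its name, has taken for a name from the list of things; names that differ only in an ending like _2 or _b are one class to them, and where a whole thing is asked for, a point or a joint stands for the part that bears it (a point fixed in the world has none). Each returns a list of dicts, best first, with "p" (0 to 1); they miss things now and then, are a little off and sometimes report something else, mostly with a low value. They report only what shows in the picture. A call takes as long as a camera call. They do not tell look-alikes from the thing itself.
- masks_of(camera, thing): "pixels" (480x640 bool, what is visible of it).
- pinpoint(camera, thing): "position" ([x, y, z] in m, in the coordinates of the camera as it stood for that picture, good to about 4 mm: a listed point, or the origin of a listed thing).
The state is a dict: "time": time; "joint_pos": joint angles; "qd": joint speeds; "joint_torque": joint torques, N m; "ee_pos": TCP position; "tcp_rot": TCP orientation; "force": force on the tool from outside, world axes, zero at the start; "torque": the same for the moment, N m; "gripper_width": opening from 0.0 (shut) to 1.0 (fully open); "finger_force": force on a finger pad.
Only numpy, scipy, OpenCV 4.12 (cv2) and the standard library are available. Lean on these libraries where they do the work, as an engineer would, in place of code of your own. Each camera call takes 0.05 s, during which the arm holds its last target. There are 200 camera calls.

## Task

Open the three vacuum zones under the sensor chip from the centre outwards: with the fingertips, tap the blue valve plunger down to its open position (most or all of its travel), then the yellow one, then the red one, pressing each lightly and leaving it down. Do not push the white vent plunger, do not pull any plunger up, do not touch the chip, and leave everything else standing or lying where it is.

Things in the scene. Friction and masses are not known exactly. Their poses are not given: they have to be found in the camera images.
- blue_top (a point): centre of the flat upper face of the blue plunger cap (centre zone); a blue disc 24 mm across and 8 mm thick on a steel stem over a round black collar 27 mm across; the point moves down with the cap. z points up
- blue_plunger (a joint): how far the blue stem is down, m: 0 = up (cap underside 20 mm above the collar), starts at 0 to 0.003, stop at 0.012 (8 mm above the collar). Valve open from 0.007. Slides straight down at a steady 3 N, no return spring, stays where left. Past the stop the sprung cap still gives up to 6 mm, 4 N rising to 10 N, then is hard. It can be pulled up by 5 mm, which damages it
- blue_valve: the blue push valve: fixed collar 27 mm across (its steel foot flange 34 mm) and 14 mm high, carrying the blue plunger straight above it; origin at the centre of its underside, on the aluminium plate, z up. Which of the four corner places each colour has varies
- yellow_top (a point): centre of the flat upper face of the yellow plunger cap (middle zone); a yellow disc 24 mm across and 8 mm thick on a steel stem over a round black collar 27 mm across; the point moves down with the cap. z points up
- yellow_plunger (a joint): how far the yellow stem is down, m: 0 = up (cap underside 20 mm above the collar), starts at 0 to 0.003, stop at 0.012 (8 mm above the collar). Valve open from 0.007. Slides straight down at a steady 3 N, no return spring, stays where left. Past the stop the sprung cap still gives up to 6 mm, 4 N rising to 10 N, then is hard. It can be pulled up by 5 mm, which damages it
- yellow_valve: the yellow push valve: fixed collar 27 mm across (its steel foot flange 34 mm) and 14 mm high, carrying the yellow plunger straight above it; origin at the centre of its underside, on the aluminium plate, z up. Which of the four corner places each colour has varies
- red_top (a point): centre of the flat upper face of the red plunger cap (outer zone); a red disc 24 mm across and 8 mm thick on a steel stem over a round black collar 27 mm across; the point moves down with the cap. z points up
- red_plunger (a joint): how far the red stem is down, m: 0 = up (cap underside 20 mm above the collar), starts at 0 to 0.003, stop at 0.012 (8 mm above the collar). Valve open from 0.007. Slides straight down at a steady 3 N, no return spring, stays where left. Past the stop the sprung cap still gives up to 6 mm, 4 N rising to 10 N, then is hard. It can be pulled up by 5 mm, which damages it
- red_valve: the red push valve: fixed collar 27 mm across (its steel foot flange 34 mm) and 14 mm high, carrying the red plunger straight above it; origin at the centre of its underside, on the aluminium plate, z up. Which of the four corner places each colour has varies
- white_top (a point): centre of the flat upper face of the white plunger cap (vent, to be left alone); a white disc 24 mm across and 8 mm thick on a steel stem over a round black collar 27 mm across; the point moves down with the cap. z points up
- white_plunger (a joint): how far the white stem is down, m: 0 = up (cap underside 20 mm above the collar), starts at 0 to 0.003, stop at 0.012 (8 mm above the collar). Valve open from 0.007. Slides straight down at a steady 3 N, no return spring, stays where left. Past the stop the sprung cap still gives up to 6 mm, 4 N rising to 10 N, then is hard. It can be pulled up by 5 mm, which damages it
- white_valve: the white push valve: fixed collar 27 mm across (its steel foot flange 34 mm) and 14 mm high, carrying the white plunger straight above it; origin at the centre of its underside, on the aluminium plate, z up. Which of the four corner places each colour has varies
- station: vacuum chuck, fixed: blue base 280 x 380 x 18 mm; on it a gold and aluminium plate 150 x 230 mm, top 50 mm above the table, centre at x = -30 mm in this frame, a valve near each corner; 6 mm dowels round the chip; three low micrometers beside the plate, 50 mm above the table at most. Origin: centre of the underside of the base, x away from the robot, y left, z up
- chip: loose dark silicon sensor chip 48 x 52 x 5 mm lying in the middle of the aluminium plate, fragile; origin at the centre of its underside, z up
- weight: loose brass knob weight 22 mm across, 31 mm high, standing on the aluminium plate beside the chip; origin at the centre of its underside, z up
- spray: loose white bottle with a red cap and blue label, 60 mm across, 170 mm high, standing on the table on the right; origin at the centre of its underside
- vial: loose amber jar with black cap, 32 mm across, 55 mm high, standing on the right; origin at the centre of its underside
- tweezers: loose black tweezers with a red band, 130 x 30 mm, 7 mm high, lying on the right; origin at their middle on the table, x along them
- vac_pen: loose red and steel pen-shaped pick-up tool, 135 mm long, 16 mm thick, lying on the left; origin on the table near its middle, x along it
- tray: loose black chip tray 120 x 160 x 18 mm with compartments, on the left; origin at the centre of its underside
Mind the look-alikes: they are no part of the job. Of the things that look like the spray, the smaller one is meant.

How it is judged:
On the way, in this order (a step that is already met when the one before it is completed fails the run):
1. the blue plunger is down (at least 7 mm) (value of joint blue_plunger above 0.007 m), for 0.1 s.
2. the yellow plunger is down (at least 7 mm) (value of joint yellow_plunger above 0.007 m), for 0.1 s.
3. the red plunger is down (at least 7 mm) (value of joint red_plunger above 0.007 m), for 0.1 s.
At the end, for the whole second after the job is handed in: Blue, yellow and red plungers are each at least 7 mm down and at rest; the white plunger is within 2 mm of where it began; the chip is within 4 mm, the weight within 10 mm and the other loose things within 15 mm of where they began, the standing ones upright (within 0.15 rad) (value of joint each of blue_plunger, yellow_plunger, red_plunger above 0.007 m and velocity of joint each of blue_plunger, yellow_plunger, red_plunger below 0.005 m/s and distance of white_top from where it was at the start of the episode below 0.002 m and distance of weight from where it was at the start of the episode below 0.01 m and distance of each of spray, vial, tweezers, vac_pen, tray from where it was at the start of the episode below 0.015 m and distance of chip from where it was at the start of the episode below 0.004 m and angle between each of weight, spray, vial's own z axis and vertical below 0.15 rad); the robot touches nothing.
It fails at once if a plunger or valve is pressed with more than 20 N (contact force between any of the arm, the fingers and blue_valve above 20 N or contact force between any of the arm, the fingers and yellow_valve above 20 N or contact force between any of the arm, the fingers and red_valve above 20 N or contact force between any of the arm, the fingers and white_valve above 20 N).
It fails at once if a plunger is pulled up more than 2 mm above its up position (value of joint any of blue_plunger, yellow_plunger, red_plunger, white_plunger below -0.002 m).
It fails at once if the white vent plunger is moved more than 2 mm (distance of white_top from where it was at the start of the episode above 0.002 m).
It fails at once if the chip is touched with more than 0.5 N (contact force between any of the fingers, the arm and chip above 0.5 N).
It fails at once if the chip (4 mm), the weight (10 mm) or another loose thing (15 mm) is moved or lifted, or a standing one tipped (0.15 rad) (not (distance of weight from where it was at the start of the episode below 0.01 m and distance of each of spray, vial, tweezers, vac_pen, tray from where it was at the start of the episode below 0.015 m and distance of chip from where it was at the start of the episode below 0.004 m and angle between each of weight, spray, vial's own z axis and vertical below 0.15 rad)).
It also fails if it takes over 42 s, if anything falls off the work surface, if the arm or the gripper's body presses on something with over 40 N, if the wrist force passes 120 N, or if a joint passes its speed limit or range.

## Working session

There is one attempt and no reset: what is moved stays moved. The work goes in short steps, Python scripts to look and compute and a tool call to move; the robot and the scene stay as the last step left them, time stands still between calls to the robot, and variables do not carry over. Pictures are saved under pics/ and viewed, at most 10 in all, crops included, and the job is handed in when it is done.

Besides the shell and the picture viewer there is one more tool, called in YAML: its name, and indented under it one key for each argument. move_arm: Moves the arm, as the interface text tells. Its arguments: {"type":"object","properties":{"moves":{"type":"array"},"squeeze":{"type":"number"}},"required":["moves"]}

```bash
mkdir -p pics
cat > h.py <<'E'
import numpy as np, cv2
from scipy.spatial.transform import Rotation as R
from cell import *
def cam(n):
    c=calibration(n); a=np.array(c["attitude"])
    M=a if a.shape==(3,3) else R.from_quat(np.r_[a[1:],a[0]]).as_matrix()
    return c,M,np.array(c["eye"])
def world(n,p):
    c,M,e=cam(n); return M@np.array(p)+e
def unproj(n,u,v,d):
    c,M,e=cam(n); return (M@np.array([(u-c["cx"])/c["fx"]*d,(v-c["cy"])/c["fy"]*d,d])).T+e if np.isscalar(u) else (M@np.array([(u-c["cx"])/c["fx"]*d,(v-c["cy"])/c["fy"]*d,d])).T+e
E
python3 - <<'E'
from h import *
np.set_printoptions(precision=4,suppress=True)
print(observe()); print(calibration("top"))
for n in ["top","side"]:
    im,d=grab_frame(n); cv2.imwrite(f"pics/{n}1.png",im)
    for col in ["blue","yellow","red","white"]:
        for r in pinpoint(n,col+"_top")[:2]: print(n,col,round(r["p"],2),world(n,r["position"]))
        for r in masks_of(n,col+"_top")[:2]:
            m=r["pixels"]&(d>0); v,u=np.nonzero(m)
            w=unproj(n,u,v,d[m]); print("  mask",round(r["p"],2),m.sum(),u.mean(),v.mean(),np.median(w,0), w[:,2].max())
E
```

```text
{'time': 0.0, 'joint_pos': array([-1.2466,  0.3512,  1.6524, -0.    ,  1.1391, -0.0846]), 'qd': array([-0.0012,  0.0006,  0.0002,  0.    ,  0.0004, -0.001 ]), 'joint_torque': array([ -0.0001, -49.7336, -28.526 ,   0.0698,   0.0257,  -0.0001]), 'ee_pos': array([ 0.2185, -0.5044,  0.2181]), 'tcp_rot': array([-0.0006,  0.9792,  0.203 , -0.0001]), 'force': array([ 1.5128, -0.0259,  0.1985]), 'torque': array([0.0327, 0.0345, 0.0052]), 'finger_force': 0.0, 'gripper_width': 0.9951756854601878}
{'fx': 561.0678803378144, 'fy': 561.0678803378144, 'cx': 330.71124624003255, 'cy': 235.46346451952832, 'eye': array([ 0.3636, -0.0781,  1.684 ]), 'attitude': array([-0.0465,  0.7074, -0.7045,  0.0323])}
top blue 0.63 [0.5149 0.1651 0.0934]
  mask 0.7 88 268.4318181818182 212.02272727272728 [0.6108 0.1352 0.0824] 0.10147945946262249
  mask 0.52 50 256.36 244.5 [0.5153 0.1678 0.0896] 0.09673210586600756
top yellow 0.52 [ 0.4669 -0.0006  0.0941]
  mask 0.51 63 314.6031746031746 262.1904761904762 [ 0.4654 -0.0011  0.092 ] 0.09825576668325797
  mask 0.4 334 443.1497005988024 290.42814371257487 [ 0.388  -0.
[... 176 characters left out ...]
33 513 480.85185185185185 227.48538011695908 [ 0.5626 -0.4673  0.1134] 0.1761570770068248
top white 0.61 [ 0.5628 -0.0245  0.09  ]
top white 0.39 [ 0.393  -0.3781  0.0041]
side blue 0.55 [0.5162 0.1678 0.0867]
  mask 0.63 7142 228.38462615513862 437.3199383926071 [0.5836 0.434  0.0054] 0.02104712858746627
side yellow 0.58 [0.46   0.0013 0.0928]
side red 0.4 [0.6177 0.1404 0.0881]
  mask 0.6 105 267.44761904761907 283.0761904761905 [0.6136 0.1422 0.0898] 0.0923631496672438
  mask 0.27 112 304.4732142857143 292.42857142857144 [0.5397 0.1335 0.0697] 0.09126156795402729
side white 0.58 [ 0.5579 -0.0258  0.0916]
  mask 0.38 82 312.0 244.84146341463415 [ 0.5613 -0.0173  0.0919] 0.09510042808790076
```

Run:
```python
from h import *
t=cv2.imread("pics/top1.png");s=cv2.imread("pics/side1.png")
cv2.imwrite("pics/topc.png",cv2.resize(t[180:330,200:400],None,fx=4,fy=4,interpolation=cv2.INTER_CUBIC))
```

```text
(no output)
```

View pics/topc.png

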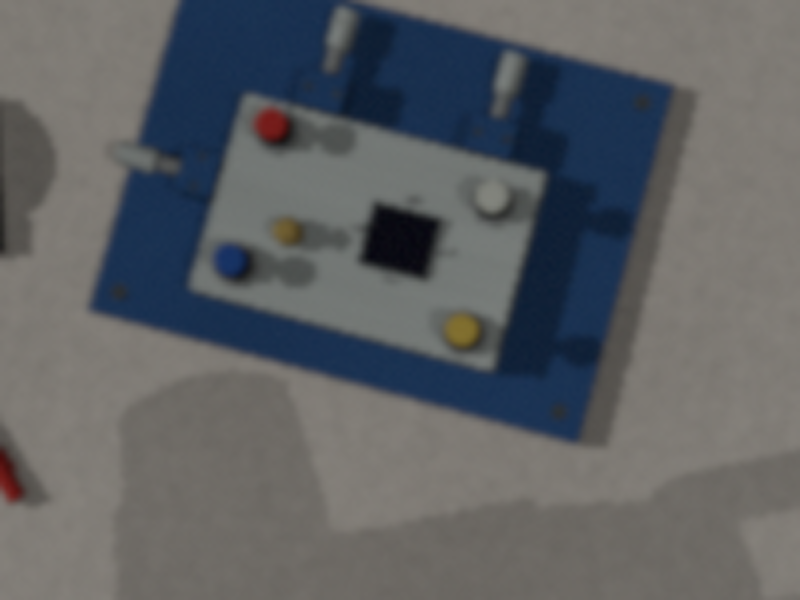

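View pics/side1.png

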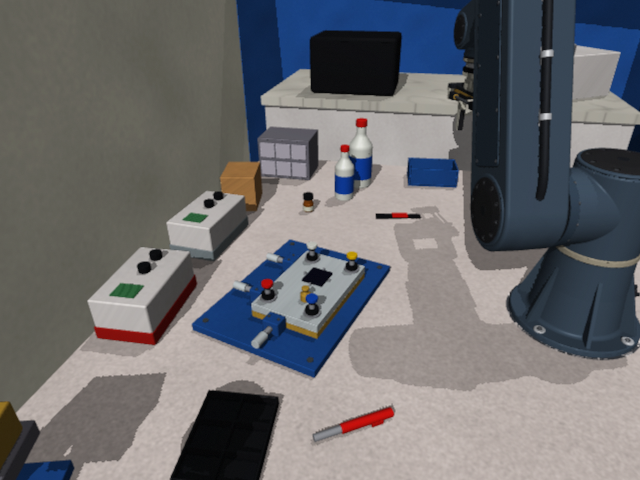

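The top view shows the caps at full-image pixels blue (258,245), yellow (315,262), red (268,211) and white (323,229). The brass weight at (272,238) is yellowish but has no black collar, so it isn't the yellow plunger. The network fixes match these positions. I'll move above blue with the fingers shut.

move_arm:
  moves:
    - [0.015,0.035,0,0,0,0,0]
    - [0.03,0.07,0,0,0,0,0]
    - [0.045,0.105,0,0,0,0,0]
    - [0.06,0.14,0,0,0,0,0]
    - [0.076,0.175,0,0,0,0,0]
    - [0.092,0.21,0,0,0,0,0]
    - [0.108,0.245,0,0,0,0,0]
    - [0.124,0.28,0,0,0,0,0]
    - [0.139,0.315,0,0,0,0,0]
    - [0.155,0.35,0,0,0,0,0]
    - [0.17,0.385,0,0,0,0,0]
    - [0.185,0.42,0,0,0,0,0]
    - [0.2,0.455,0,0,0,0,0]
    - [0.216,0.49,0,0,0,0,0]
    - [0.232,0.525,0,0,0,0,0]
    - [0.25,0.565,0,0,0,0,0]
    - [0.265,0.6,0,0,0,0,0]
    - [0.28,0.635,0,0,0,0,0]
    - [0.296,0.671,0,0,0,0,0]
    - [0.296,0.671,0,0,0,0,0]
  squeeze: 5

```text
time: 2.57
ee_pos: [0.5163, 0.1713, 0.2185]
tcp_rot: [-0.001, 0.979, 0.205, 0.001]
force: [0.3, 0.5, -0.2]
gripper_width: 0.008
finger_force: 0.0
```

```bash
cat > look.py <<'E'
from h import *
import sys
np.set_printoptions(precision=4,suppress=True)
o=observe();print(o["time"],o["ee_pos"],o["tcp_rot"],o["force"],o["gripper_width"])
im,d=grab_frame("wrist"); cv2.imwrite(f"pics/{sys.argv[1]}.png",im)
for col in ["blue","yellow","red","white"]:
    for r in pinpoint("wrist",col+"_top")[:2]: print(col,round(r["p"],2),world("wrist",r["position"]))
    for r in masks_of("wrist",col+"_top")[:2]:
        m=r["pixels"]&(d>0); v,u=np.nonzero(m)
        if len(v): 
            w=unproj("wrist",u,v,d[m]); t=w[w[:,2]>np.percentile(w[:,2],90)-.004]; print("  mask",round(r["p"],2),m.sum(),u.mean(),v.mean(),t.mean(0),np.percentile(w[:,2],90),np.ptp(t,0))
for r in pinpoint("wrist","weight")[:2]: print("weight",round(r["p"],2),world("wrist",r["position"]))
E
python3 look.py w1
```

```text
2.5667 [0.5163 0.1713 0.2185] [-0.0005  0.9788  0.2047  0.0007] [ 0.2778  0.5059 -0.2049] 0.008074202054227705
blue 0.73 [0.5165 0.1613 0.0878]
  mask 0.85 650 324.1723076923077 224.12307692307692 [0.5148 0.1608 0.0907] 0.09168670526972386 [0.0223 0.0224 0.0049]
  mask 0.74 905 552.3292817679558 263.19447513812156 [ 0.5592 -0.0271  0.0931] 0.09401720315383508 [0.0231 0.024  0.0051]
yellow 0.6 [0.5146 0.1604 0.0873]
yellow 0.56 [ 0.4595 -0.0088  0.0954]
  mask 0.76 613 473.12724306688415 346.9853181076672 [ 0.464  -0.0064  0.0922] 0.0930703009332258 [0.0235 0.024  0.005 ]
  mask 0.26 2868 451.59553695955367 248.51185495118548 [0.5312 0.0402 0.0567] 0.05760313130163047 [0.057  0.0613 0.0056]
red 0.63 [0.6119 0.1301 0.0914]
  mask 0.73 839 412.87723480333733 122.3492252681764 [0.6127 0.1311 0.0915] 0.0924490647396046 [0.0228 0.0228 0.0054]
white 0.75 [ 0.5606 -0.0266  0.0933]
  mask 0.9 713 555.2847124824684 264.91444600280505 [ 0.5592 -0.0277  0.0937] 0.0946207356763598 [0.0225 0.024  0.005 ]
weight 0.57 [0.5343 0.1217 0.0535]
```

View pics/w1.png

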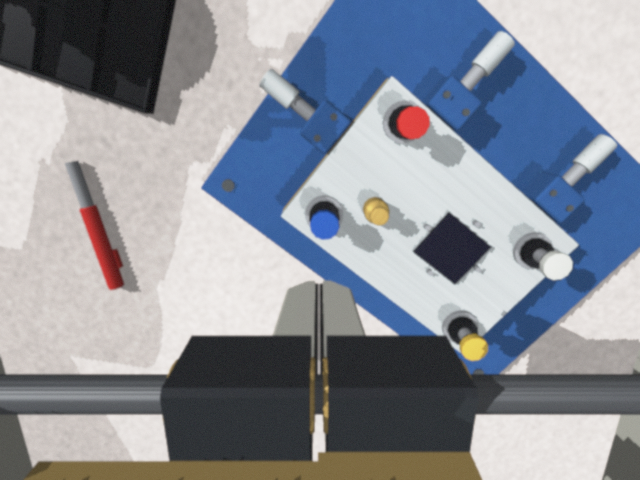

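The wrist view shows blue (324,224), red (412,122), yellow (473,347), white (555,265) and the weight (376,211), with the shut fingertips at (320,285). I'll lower to just above blue.

move_arm:
  moves:
    - [-0.001,-0.008,-0.03,0,0,0,0]
    - [-0.001,-0.008,-0.06,0,0,0,0]
    - [-0.001,-0.008,-0.09,0,0,0,0]
    - [-0.001,-0.008,-0.105,0,0,0,0]
    - [-0.001,-0.008,-0.11,0,0,0,0]
    - [-0.001,-0.008,-0.11,0,0,0,0]
    - [-0.001,-0.008,-0.11,0,0,0,0]

```text
time: 3.65
ee_pos: [0.5142, 0.1583, 0.1096]
tcp_rot: [-0.0, 0.979, 0.203, 0.001]
force: [0.4, -1.2, 0.6]
gripper_width: 0.0
finger_force: 0.0
```

```bash
python3 look.py w2
```

```text
3.65 [0.5142 0.1583 0.1096] [-0.      0.9792  0.2029  0.0006] [ 0.4232 -1.2283  0.6465] 0.00037233254554116184
blue 0.57 [0.5181 0.1645 0.0872]
  mask 0.91 1457 306.10775566231985 265.59025394646534 [0.5184 0.1665 0.0913] 0.09204232580604652 [0.0225 0.0234 0.0283]
yellow 0.56 [0.4605 0.     0.0936]
  mask 0.62 1343 524.4020848845868 436.873417721519 [0.4674 0.0001 0.0915] 0.09236121124853687 [0.0235 0.0239 0.0054]
red 0.56 [0.613  0.1392 0.0931]
  mask 0.6 379 633.9419525065963 322.70976253298153 [ 0.5564 -0.0134  0.0902] 0.09172720867838527 [0.0152 0.011  0.0057]
weight 0.73 [0.5363 0.1293 0.0512]
```

View pics/w2.png

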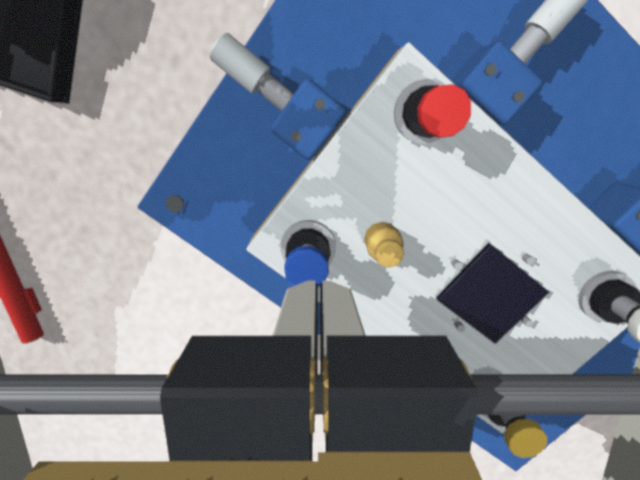

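Blue is at (306,265), about 8 mm to the left of the fingers, which agrees with the top-camera fix. I'll correct that and press.

move_arm:
  moves:
    - [0.002,0.008,0,0,0,0,0]
    - [0.002,0.008,-0.003,0,0,0,0]
    - [0.002,0.008,-0.008,0,0,0,0]
    - [0.002,0.008,-0.012,0,0,0,0]
    - [0.002,0.008,-0.015,0,0,0,0]
    - [0.002,0.008,-0.017,0,0,0,0]
    - [0.002,0.008,-0.019,0,0,0,0]
    - [0.002,0.008,-0.021,0,0,0,0]
    - [0.002,0.008,-0.023,0,0,0,0]
    - [0.002,0.008,-0.025,0,0,0,0]
    - [0.002,0.008,-0.027,0,0,0,0]
    - [0.002,0.008,-0.027,0,0,0,0]

```text
time: 5.15
ee_pos: [0.5156, 0.1663, 0.0813]
tcp_rot: [0.0, 0.979, 0.203, -0.0]
force: [-0.1, -0.2, 0.1]
gripper_width: 0.006
finger_force: 0.0
```

move_arm:
  moves:
    - [0,0,-0.001,0,0,0,0]
    - [0,0,-0.002,0,0,0,0]
    - [0,0,-0.003,0,0,0,0]

```text
time: 5.4
ee_pos: [0.5158, 0.1664, 0.0788]
tcp_rot: [0.0, 0.979, 0.203, 0.0]
force: [-1.7, -1.3, 4.6]
gripper_width: 0.007
finger_force: 2.7
```

```bash
python3 look.py w3
python3 - <<'E'
from h import *
s,_=grab_frame("side"); cv2.imwrite("pics/s3.png",cv2.resize(s[220:350,220:380],None,fx=4,fy=4,interpolation=cv2.INTER_CUBIC))
E
```

```text
5.4 [0.5158 0.1664 0.0788] [0.     0.9792 0.203  0.0002] [-1.7392 -1.3103  4.5957] 0.006809919678676716
blue 0.76 [0.5192 0.1681 0.0784]
  mask 0.75 469 319.00213219616205 276.454157782516 [0.5247 0.1692 0.0792] 0.08036000861522057 [0.0105 0.0185 0.0067]
  mask 0.92 487 559.8459958932239 473.258726899384 [0.4749 0.0042 0.0882] 0.08981359274807582 [0.0114 0.0161 0.0056]
red 0.79 [0.6133 0.1363 0.0929]
  mask 0.62 3157 484.60025340513147 122.32499208108965 [0.6148 0.138  0.0913] 0.09214995716441066 [0.0232 0.0232 0.0052]
white 0.63 [0.5186 0.1698 0.0789]
white 0.53 [ 0.4649 -0.0076  0.0484]
weight 0.79 [0.5404 0.1279 0.052 ]
```

View pics/s3.png

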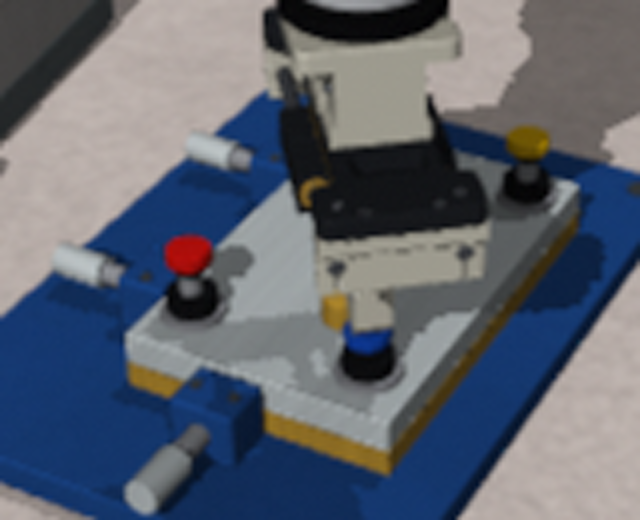

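The side crop shows the fingertips on blue, with its cap close to the collar at (368,345), and 4.6 N of force, so it is at its stop. Next I'll lift straight up and go to yellow.

move_arm:
  moves:
    - [0,0,0.015,0,0,0,0]
    - [0,0,0.035,0,0,0,0]
    - [0,0,0.045,0,0,0,0]
    - [-0.01,-0.034,0.045,0,0,0,0]
    - [-0.02,-0.067,0.045,0,0,0,0]
    - [-0.03,-0.1,0.045,0,0,0,0]
    - [-0.04,-0.134,0.045,0,0,0,0]
    - [-0.05,-0.167,0.045,0,0,0,0]
    - [-0.05,-0.167,0.035,0,0,0,0]
    - [-0.05,-0.167,0.03,0,0,0,0]
    - [-0.05,-0.167,0.03,0,0,0,0]
    - [-0.05,-0.167,0.03,0,0,0,0]

```text
time: 6.95
ee_pos: [0.4658, 0.0002, 0.1083]
tcp_rot: [-0.0, 0.979, 0.203, -0.0]
force: [-0.0, 0.4, 0.0]
gripper_width: 0.006
finger_force: 0.0
```

```bash
python3 look.py w4
```

```text
6.95 [0.4658 0.0002 0.1083] [-0.0002  0.9791  0.2034 -0.0003] [-0.047   0.3703  0.0379] 0.005726285121489674
blue 0.7 [0.5204 0.1659 0.0818]
  mask 0.82 2578 35.38324282389449 47.06400310318076 [0.5168 0.1643 0.0816] 0.0825322523661587 [0.0229 0.0247 0.0059]
yellow 0.97 [ 0.4626 -0.004   0.0958]
  mask 0.64 995 321.13065326633165 271.46633165829144 [ 0.4708 -0.0004  0.0922] 0.09295620721289509 [0.0224 0.0229 0.0272]
  mask 0.15 2310 445.72424242424245 122.71861471861472 [ 0.5617 -0.0228  0.0937] 0.09463734427468118 [0.023  0.0236 0.0053]
red 0.42 [0.5378 0.1311 0.0507]
white 0.66 [ 0.5632 -0.0196  0.0933]
  mask 0.93 2218 445.4174932371506 122.77141568981064 [ 0.5614 -0.0232  0.0936] 0.09455686223960655 [0.023  0.0228 0.0052]
weight 0.6 [0.5404 0.1316 0.0511]
weight 0.49 [0.5171 0.1646 0.0525]
```

View pics/w4.png

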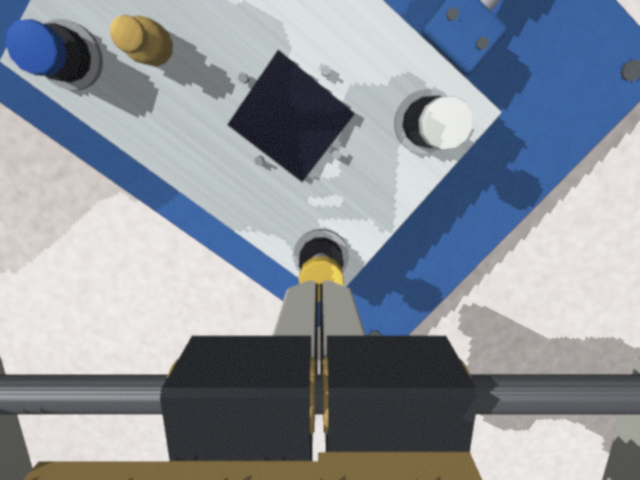

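Yellow sits centred at (321,271), just ahead of the fingers, and blue at (35,47) is down. I'll press yellow.

move_arm:
  moves:
    - [0,0,-0.005,0,0,0,0]
    - [0,0,-0.01,0,0,0,0]
    - [0,0,-0.013,0,0,0,0]
    - [0,0,-0.015,0,0,0,0]
    - [0,0,-0.017,0,0,0,0]
    - [0,0,-0.019,0,0,0,0]
    - [0,0,-0.021,0,0,0,0]
    - [0,0,-0.023,0,0,0,0]
    - [0,0,-0.025,0,0,0,0]
    - [0,0,-0.027,0,0,0,0]
    - [0,0,-0.028,0,0,0,0]
    - [0,0,-0.029,0,0,0,0]
    - [0,0,-0.03,0,0,0,0]

```text
time: 8.53
ee_pos: [0.4656, -0.0007, 0.0786]
tcp_rot: [0.0, 0.979, 0.203, -0.0]
force: [-1.8, 0.3, 4.8]
gripper_width: 0.004
finger_force: 2.8
```

Yellow is at its stop too. Now to red.

move_arm:
  moves:
    - [0,0,0.015,0,0,0,0]
    - [0,0,0.035,0,0,0,0]
    - [0,0,0.055,0,0,0,0]
    - [0.021,0.02,0.055,0,0,0,0]
    - [0.042,0.04,0.055,0,0,0,0]
    - [0.063,0.06,0.055,0,0,0,0]
    - [0.085,0.08,0.055,0,0,0,0]
    - [0.106,0.1,0.055,0,0,0,0]
    - [0.127,0.12,0.055,0,0,0,0]
    - [0.148,0.139,0.055,0,0,0,0]
    - [0.148,0.139,0.04,0,0,0,0]
    - [0.148,0.139,0.03,0,0,0,0]
    - [0.148,0.139,0.03,0,0,0,0]
    - [0.148,0.139,0.03,0,0,0,0]

```text
time: 9.7
ee_pos: [0.6128, 0.1378, 0.1079]
tcp_rot: [-0.0, 0.979, 0.203, -0.001]
force: [0.4, -0.8, -1.0]
gripper_width: 0.006
finger_force: 0.0
```

```bash
python3 look.py w5
```

```text
9.7 [0.6128 0.1378 0.1079] [-0.      0.9792  0.2028 -0.001 ] [ 0.366  -0.7615 -0.9842] 0.006166966854181993
blue 0.45 [ 0.5618 -0.0195  0.0939]
yellow 0.55 [ 0.5638 -0.0183  0.0927]
red 0.67 [0.6173 0.1362 0.0914]
  mask 0.93 1124 320.05516014234877 269.3496441281139 [0.6197 0.139  0.0925] 0.09324650216623424 [0.0221 0.0232 0.0235]
white 0.64 [ 0.561  -0.019   0.0953]
white 0.17 [0.6145 0.1374 0.0552]
  mask 0.74 1401 525.6152748037116 444.2298358315489 [ 0.564  -0.021   0.0938] 0.0946143069639282 [0.024  0.0244 0.0053]
```

View pics/w5.png

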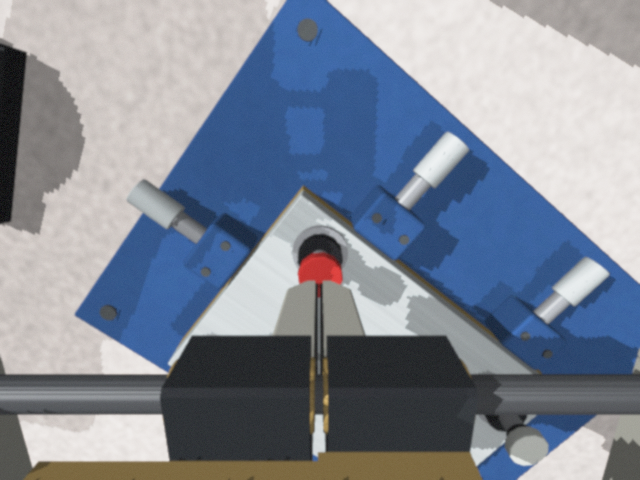

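Red is centred at (320,269). I'll press it.

move_arm:
  moves:
    - [0.001,0,-0.005,0,0,0,0]
    - [0.001,0,-0.01,0,0,0,0]
    - [0.001,0,-0.013,0,0,0,0]
    - [0.001,0,-0.015,0,0,0,0]
    - [0.001,0,-0.017,0,0,0,0]
    - [0.001,0,-0.019,0,0,0,0]
    - [0.001,0,-0.021,0,0,0,0]
    - [0.001,0,-0.023,0,0,0,0]
    - [0.001,0,-0.025,0,0,0,0]
    - [0.001,0,-0.027,0,0,0,0]
    - [0.001,0,-0.028,0,0,0,0]
    - [0.001,0,-0.029,0,0,0,0]
    - [0.001,0,-0.03,0,0,0,0]

```text
time: 11.28
ee_pos: [0.6146, 0.1384, 0.0787]
tcp_rot: [-0.0, 0.979, 0.203, -0.0]
force: [-2.4, -0.2, 4.6]
gripper_width: 0.007
finger_force: 2.7
```

move_arm:
  moves:
    - [0,0,0.015,0,0,0,0]
    - [0,0,0.04,0,0,0,0]
    - [0,0,0.07,0,0,0,0]
    - [-0.02,-0.01,0.1,0,0,0,0]
    - [-0.05,-0.02,0.13,0,0,0,0]
    - [-0.08,-0.03,0.16,0,0,0,0]
    - [-0.11,-0.04,0.18,0,0,0,0]
    - [-0.14,-0.05,0.2,0,0,0,0]
    - [-0.16,-0.06,0.2,0,0,0,0]
    - [-0.16,-0.06,0.2,0,0,0,0]
    - [-0.16,-0.06,0.2,0,0,0,0]
    - [-0.16,-0.06,0.2,0,0,0,0]

```text
time: 12.28
ee_pos: [0.4553, 0.0785, 0.2785]
tcp_rot: [-0.0, 0.979, 0.203, 0.0]
force: [0.4, 0.1, 0.1]
gripper_width: 0.008
finger_force: 0.0
```

```bash
python3 look.py w6
```

```text
12.2833 [0.4553 0.0785 0.2785] [-0.      0.9792  0.2029  0.0002] [0.4148 0.0521 0.0585] 0.008015160582471509
blue 0.61 [0.52   0.1642 0.0786]
  mask 0.76 591 255.81895093062604 104.52791878172589 [0.5159 0.1654 0.0807] 0.08170098176481239 [0.0231 0.0227 0.0049]
  mask 0.61 442 306.22850678733033 99.26244343891403 [0.5387 0.1264 0.0815] 0.08227192712144972 [0.015  0.0153 0.0044]
yellow 0.75 [ 0.4633 -0.0023  0.0804]
  mask 0.88 461 396.3839479392625 224.28416485900217 [ 0.4659 -0.0012  0.0809] 0.08181807223062781 [0.0231 0.023  0.0057]
  mask 0.28 72352 380.12448861123397 112.47618586908447 [0.55   0.0779 0.0508] 0.05146507321088071 [0.2108 0.2715 0.0329]
red 0.68 [0.612  0.1362 0.0782]
  mask 0.7 562 328.7740213523132 9.745551601423488 [0.6111 0.1359 0.0808] 0.0817336945712083 [0.0194 0.0231 0.0053]
white 0.78 [ 0.5614 -0.022   0.0913]
  mask 0.63 590 467.75762711864405 143.4677966101695 [ 0.5607 -0.0224  0.093 ] 0.09403856572995353 [0.0227 0.0229 0.0056]
weight 0.82 [0.5381 0.127  0.0542]
weight 0.29 [ 0.3893 -0.3775  0.0006]
```

View pics/w6.png

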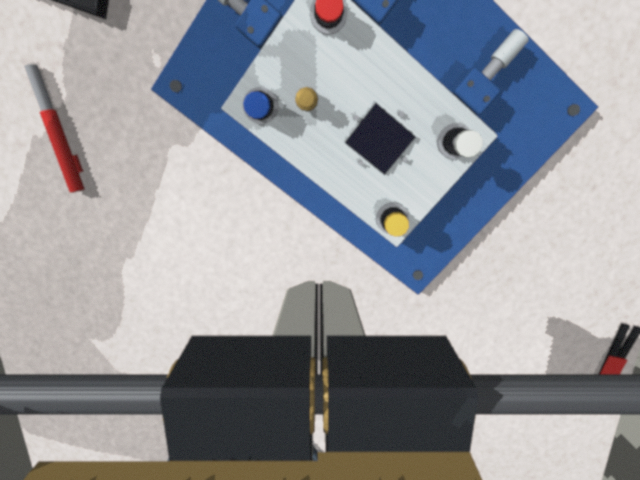

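Blue (256,104), yellow (396,224) and red (329,10) are all at z ≈ 0.081. White (468,143) is still up at 0.093, and the chip and weight haven't moved. I'm handing in.

```bash
python3 -c "from cell import *; print(job_done())"
```

```text
the job is handed in; nothing more can be done
None
```

The blue, yellow and red plungers were pressed down to their stops in that order at under 5 N each. The last picture shows all three still down, white still up, and the chip and weight in place; the job is handed in, with no verdict shown.

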